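Load the test cartridge into its spring-bed dock

ROBOT

A 6-joint arm with a two-finger parallel gripper is mounted at the origin on a cart in front of the work surface, level with it; the furniture and walls round the work are solid. World frame = base frame: x ahead of the robot, y to its left, z up, the work surface at z = 0. Lengths are in m, angles in rad, forces in N, time in s.
With the tool pointing down it reaches from about 0.2 to 0.875 m from the base axis. Payload 3.4 kg.
Tool frame: the origin (TCP) lies at the very end of the fingers, on their centre line; the grasp point (between the pads) lies 19 mm behind it (ctrl.pinch_z is the distance from the TCP to the grasp point, in m); z points along the fingers, y is the line along which they close (so a half turn about z gives the same grasp; the last joint's range is limited). The gripper opens to 94 mm and grips with 3 to 60 N. Pads are 16 mm wide; open, the fingers measure 119 mm over their backs; the gripper's body (75 mm by 177 mm) begins 78 mm behind the grasp point.
Start: joints at [1.168, 0.276, 1.505, -0, 1.361, -0.121], TCP at [0.16, 0.552, 0.182] pointing down, gripper open.
Joint ranges: [-2.89, 2.89], [-0.75, 2.08], [0.22, 2.7], [-1.18, 4.32], [0.11, 2.71], [-2.7, 2.7]. Speed limits (rad/s): [2.57, 2.57, 3.14, 3.14, 3.14, 3.14].

INTERFACE

Orientations are given as [roll, pitch, yaw] about the fixed x, y, z axes, in that order (R = Rz(yaw) Ry(pitch) Rx(roll)).
In Python, from rig import ctrl gives the robot as it stands.
- The arm moves only by the shell command python3 -m pendant 'ROWS' [FORCE]. ROWS is JSON, a list of rows, each a list of 3 entries, a list of its own where there are three numbers: the turn, a rotation vector about the tool's x, y, z as a fraction of full scale, then the shift along the tool's x, y, z as a fraction of full scale, then the opening, from 0 (shut) to 1 (fully open). In form: [[[ax, ay, az], [dx, dy, dz], fingers], ...]. A call has exactly 5 rows; each row shifts and turns the commanded pose from where the row before left it, along the tool's axes as they then stand; what a row does not reach is not made up. Full scale, the value 1, is 400 mm for a shift and 8 degrees for a turn. A row lasts 1/10 s, in which the tool goes at most 50 mm and 8.59 degrees, less where a joint would pass 70% of its speed; a pose out of reach is approached as far as the arm can. A call with a number of a shift or a turn outside -1 to 1 is refused whole. A call with a gripper value outside its range is refused whole. The fingers move at their own pace and stop on an object; FORCE is the grip in N (left out, the last holds). Time passes only in rows, so rows that do not move let the fingers close, or fill a call up. It gives the time, the measured TCP pose, the force, the opening and the grip force at its end, in the units of the state.
- ctrl.sense(): the state, without advancing time (a new reading comes with each control period).
- ctrl.camera(name): name is "side" or "top"; returns the picture (384x512x3 uint8, red, green, blue); there is no depth.
- ctrl.camera_model(name): a dict with "K" (3x3 intrinsics, pixels), "distortion" ([k1, k2, p1, p2, k3] as OpenCV has them; the pictures are not rectified), "world_from_camera" (4x4, takes a point from camera to world coordinates). Camera axes: x right, y down, z forward; pixel columns grow to the right and rows downward; lengths in m; the calibration is good to about 2 mm. A picture is of the moment at which its call begins. camera_model takes no time and is no camera call.
- ctrl.close_job(): hands the job in; it is judged then, once.
The state is a dict: "t": time; "joints": joint angles; "dq": joint speeds; "joint_efforts": joint torques, N m; "ee_pos": TCP position; "orientation": TCP orientation; "force": force on the tool from outside, world axes, zero at the start; "torque": the same for the moment, N m; "grip_width": finger opening in m; "grasp_force": force on a finger pad.
Only numpy, scipy, OpenCV 4.12 (cv2) and the standard library are available. Lean on these libraries where they do the work, as an engineer would, in place of code of your own. Each camera call takes 0.05 s, during which the arm holds its last target. There are 200 camera calls.

TASK

Load the blue and white test cartridge into its white desktop dock: with the fingertips on the low blue rear deck, press the cartridge down hard against the dock's spring bed and, keeping it pressed, slide it along the channel under the bridge and its drag spring until it is fully home against the end stop. Then let go and leave it held there; do not pick the cartridge up, and leave the things around the dock where they are.

Things in the scene. Friction and masses are not known exactly. Their poses are not given: they have to be found in the camera images.
- dock: White and grey dock, fixed, 235 x 76 x 65 mm (x -115..120). Origin on the table, on its centre line; x = direction in which the cartridge slides in, z up. Open channel 53 mm wide along x (x -115..105) between walls with tops at z 35 mm; its floor is the steel spring bed. End stop: upright wall, inner face at x 105 mm, top z 50 mm. A bridge with a leaf spring crosses the channel (point bridge).
- cartridge: Loose test cartridge, 125 x 50 x 30 mm, 0.15 kg, on the bed in the channel. Origin: on its underside, on the centre line, 70 mm behind the nose; x along its length, towards the end stop. White front block 30 mm tall, x -15..70 mm; low blue rear deck with black ribs, 20 mm tall, x -55..-15 mm. The block's rear face (x -15 mm) is an upright step 10 mm high, which fingertips on the deck can push.
- deck (a point): Point on top of the cartridge's blue rear deck, on its centre line, 20 mm behind the step (cartridge x -35, y 0, z 20 mm).
- nose (a point): Top front edge of the cartridge, on its centre line (cartridge x 70, y 0, z 30 mm).
- home (a point): Point fixed to the dock (dock x 35, y 0, z 28 mm): where, seen from above, the cartridge's origin is when it is fully home, its nose on the end stop. Its step is then at dock x 20 mm, 30 mm short of the bridge bar.
- bed (a joint): Downward travel of the dock's steel spring bed (m): 0 = up (bed top at dock z 28 mm), 0.012 = bottomed (z 16 mm). It stays level; about 6 N starts it, 9.6 N at 6 mm, 13 N at the bottom. The cartridge clears the bridge bar from 0.006 on; 0.008 or more is comfortable. When let go under the bar the bed lifts the cartridge against the bar and stays at about 0.006.
- leaf (a joint): Lift of the leaf (drag) spring behind the bridge bar (rad): 0 = hanging down (tip 44 mm above the table, at dock x 97 mm), about 0.2 = lying flat on top of a cartridge that is home. It is 30 mm wide and presses on the cartridge with 1 to 3 N.
- vial_0: Bystander: small white dropper vial with green cap, 19 x 19 x 56 mm, standing; origin at the centre of its underside.
- vial_1: Bystander: small all-white dropper vial, 19 x 19 x 56 mm, standing; origin at the centre of its underside.
- tape_roll: Bystander: roll of brown tape lying flat, 103 x 101 x 25 mm; origin at the centre of its underside.
- pen_1: Bystander: red and white pen lying on the table, 13 x 133 x 11 mm, long axis y; origin under its middle.
- clip_box: Bystander: small white and green carton, 35 x 67 x 21 mm; origin at the centre of its underside.
- bridge (a point): Middle of the underside of the rigid bridge bar (dock x 56, y 0, z 52 mm). The bar is 12 mm wide along x and 12 mm thick (z 52..65 mm), on a post at each side of the channel; the leaf spring trails behind it. At the start the cartridge's top is 6 mm too high to pass under and its nose 5 to 35 mm short of the bar.

How it is judged:
On the way:
1. the fingers press the cartridge down on the spring bed while its nose is still in front of the bridge (value of joint bed above 0.004 m and contact force between the fingers and cartridge above 4 N and x of nose in the frame of dock below 0.054 m), for 0.05 s.
At the end, for the whole second after the job is handed in: The cartridge lies level and at rest in the channel, its nose within 4 mm of the end stop, held down under the bridge bar (bed at least 4 mm down) with the leaf spring lying on top of it (lifted more than 0.15 rad), and the robot touches nothing (x of cartridge in the frame of dock between 0.031 and 0.038 m and angle between the x axis of cartridge and the x axis of dock, either way round below 0.06 rad and angle between cartridge's own z axis and vertical below 0.06 rad and value of joint bed above 0.004 m and value of joint leaf above 0.15 rad and linear speed of cartridge below 0.02 m/s).
It fails at once if the cartridge is lifted more than 10 mm off its starting height (z of cartridge in the frame of dock above 0.038 m).
It fails at once if the cartridge is tipped up (angle between cartridge's own z axis and vertical above 0.3 rad).
It fails at once if a thing around the dock (vial, tape roll, pen, carton) is moved more than 20 mm (distance of any of vial_0, vial_1, tape_roll, pen_1, clip_box from where it was at the start of the episode above 0.02 m).
It also fails if it takes over 32 s, if anything falls off the work surface, if the arm or the gripper's body presses on something with over 40 N, if the wrist force passes 120 N, or if a joint passes its speed limit or range.

## Working session

There is one attempt and no reset: what is moved stays moved. The work goes in short steps, Python scripts to look and compute and a shell command to move; the robot and the scene stay as the last step left them, time stands still between calls to the robot, and variables do not carry over. Pictures are saved under pics/ and viewed, at most 10 in all, crops included, and the job is handed in when it is done.

```bash
mkdir -p pics; python3 - <<'E'
from rig import ctrl
import cv2,json
for n in("side","top"):
    cv2.imwrite(f"pics/{n}0.png",ctrl.camera(n)[:,:,::-1])
    m=ctrl.camera_model(n); print(n,m)
print(ctrl.sense())
E
```

```text
side {'K': array([[446.31208075,   0.        , 262.05328743],
       [  0.        , 446.31208075, 195.1992673 ],
       [  0.        ,   0.        ,   1.        ]]), 'distortion': array([-0.1440491,  0.       ,  0.       ,  0.       ,  0.       ]), 'world_from_camera': array([[-0.99549267, -0.05061729,  0.08020117,  0.4371946 ],
       [-0.09478097,  0.56043774, -0.82275519,  0.86193777],
       [-0.00330212, -0.82664831, -0.56270922,  0.62678079],
       [ 0.        ,  0.        ,  0.        ,  1.        ]])}
top {'K': array([[420.79766434,   0.        , 259.77354127],
       [  0.        , 420.79766434, 193.60266592],
       [  0.        ,   0.        ,   1.        ]]), 'distortion': array([-0.03319631,  0.        ,  0.        ,  0.        ,  0.        ]), 'world_from_camera': array([[ 0.00881508, -0.99513024,  0.0981738 ,  0.42107342],
       [-0.99952529, -0.01166707, -0.02851434,  0.08645318],
       [ 0.02952088, -0.09787584, -0.99476069,  1.07710067],
       [ 0.        ,  0.        ,  0.        ,  1.        ]])}
{'t': 0.1, 'joints': array([ 1.16799731e+00,  2.76540083e-01,  1.50593459e+00, -3.09475728e-05,
        1.36069209e+00, -1.21017078e-01]), 'dq': array([ 0.00063181, -0.00110779, -0.00353234,  0.00053761,  0.00122249,
       -0.0024607 ]), 'joint_efforts': array([ 1.53206904e-03, -4.05453444e+01, -2.37778974e+01,  7.04169692e-02,
        2.97342637e-02, -4.40978386e-05]), 'ee_pos': array([0.15971489, 0.55184387, 0.18131518]), 'orientation': array([-3.14002640e+00, -1.59993770e-04,  2.85981707e+00]), 'force': array([ 0.00868708, -0.2514249 ,  0.10228867]), 'torque': array([-0.00027792,  0.014812  ,  0.03350192]), 'grasp_force': 0.0, 'grip_width': 0.0941491656811534}
```

View pics/top0.png

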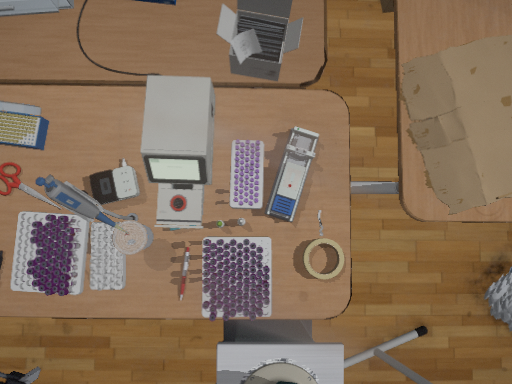

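View pics/side0.png

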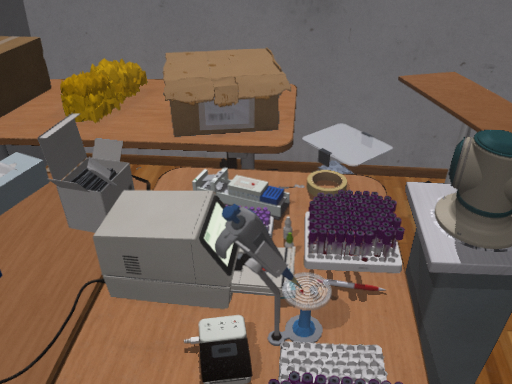

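The top view shows the dock at about (270-318, 128-220), its end stop at the top near (302,133) and the blue deck near (284,205). The side view shows it at about (195-290, 170-212). Next I'll enlarge both.

```bash
python3 - <<'E'
import cv2,numpy as np
t=cv2.imread("pics/top0.png");s=cv2.imread("pics/side0.png")
a=cv2.resize(t[120:228,255:335],None,fx=5,fy=5,interpolation=cv2.INTER_CUBIC)
b=cv2.resize(s[160:220,185:300],None,fx=3.4,fy=3.4,interpolation=cv2.INTER_CUBIC)
o=np.zeros((540,800,3),np.uint8);o[:,:400]=a;o[:b.shape[0],405:405+b.shape[1]]=b[:, :395]
cv2.imwrite("pics/z.png",o)
E
```

```text
(no output)
```

View pics/z.png

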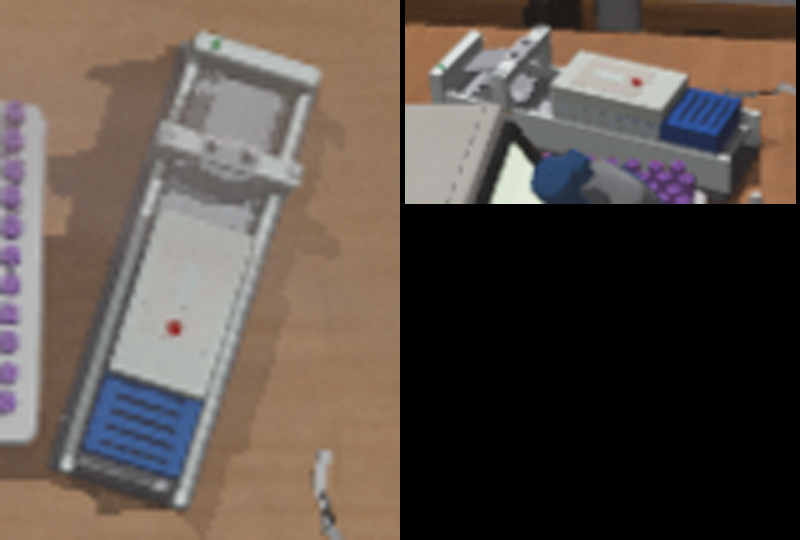

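The zoom shows the deck at zoom px (83-203, 374-478), the block top up to (160,205)-(253,238), the bar at (160-300, 125-180) and the stop at (195,35)-(320,75).

```bash
cat > h.py <<'E'
import numpy as np,cv2
from rig import ctrl
def ray(n,uv,z):
    m=ctrl.camera_model(n);p=cv2.undistortPoints(np.array([[uv]],float),m["K"],m["distortion"])[0,0]
    T=m["world_from_camera"];d=T[:3,:3]@[p[0],p[1],1];o=T[:3,3];return (o+d*(z-o[2])/d[2])[:2]
E
python3 - <<'E'
from h import *
np.set_printoptions(precision=4,suppress=True)
P=dict(deckTL=(107,374,.048),deckTR=(203,399,.048),deckBR=(181,478,.048),deckBL=(83,452,.048),noseL=(160,205,.058),noseR=(253,238,.058),stepL=(110,368,.058),stepR=(206,396,.058),
railLb=(67,467,.035),railRb=(182,500,.035),railLbb=(152,200,.035),stopL=(193,33,.05),stopR=(321,70,.05),stopRf=(316,85,.05),barL=(162,122,.065),barR=(300,166,.065),barRf=(298,186,.065))
for k,(u,v,z) in P.items(): print(k,ray("top",(u/5+255-.4,v/5+120-.4),z))
t=cv2.imread("pics/top0.png");h=cv2.cvtColor(t,cv2.COLOR_BGR2HSV)
m=cv2.inRange(h,(100,120,60),(130,255,255));m[:190]=0;m[225:]=0;m[:,:262]=0;m[:,310:]=0
c=max(cv2.findContours(m,0,2)[0],key=cv2.contourArea);r=cv2.minAreaRect(c);print(r)
b=np.array([ray("top",q,.048) for q in cv2.boxPoints(r)]);print(b,b.mean(0))
s=cv2.imread("pics/side0.png");h=cv2.cvtColor(s,cv2.COLOR_BGR2HSV)
m=cv2.inRange(h,(100,150,60),(130,255,255));m[:183]=0;m[204:]=0;m[:,:258]=0;m[:,290:]=0
c=max(cv2.findContours(m,0,2)[0],key=cv2.contourArea);print(cv2.boundingRect(c))
# side deck top corners from zoom
for q in [(680,92),(743,97),(725,138),(662,120)]: print(q,ray("side",((q[0]-405)/3.4+185,q[1]/3.4+160),.048))
E
```

```text
deckTL [0.5211 0.017 ]
deckTR [ 0.5093 -0.0304]
deckBR [ 0.4703 -0.0196]
deckBL [0.4826 0.0286]
noseL [ 0.604 -0.008]
noseR [ 0.5882 -0.0539]
stepL [0.5231 0.0162]
stepR [ 0.5099 -0.0308]
railLb [0.4758 0.0357]
railRb [ 0.46   -0.0215]
railLbb [ 0.6106 -0.0061]
stopL [ 0.6928 -0.0251]
stopR [ 0.6751 -0.0894]
stopRf [ 0.6674 -0.0869]
barL [ 0.644  -0.0083]
barR [ 0.6231 -0.0762]
barRf [ 0.6131 -0.0752]
((282.85003662109375, 204.4500274658203), (19.60611915588379, 15.495158195495605), 18.43494987487793)
[[ 0.4858  0.0288]
 [ 0.5221  0.017 ]
 [ 0.5073 -0.0289]
 [ 0.471  -0.0169]] [ 0.4966 -0.    ]
(262, 186, 21, 14)
(680, 92) [ 0.5139 -0.0192]
(743, 97) [ 0.4699 -0.0169]
(725, 138) [0.4791 0.0338]
(662, 120) [0.523  0.0164]
```

```bash
python3 -m pendant '[[[0,0,0],[0,0,-0.06],0],[[0,0,0],[0,0,-0.06],0],[[0,0,0],[0,0,-0.06],0],[[0,0,0],[-0.04,-0.04,-0.06],0],[[0,0,0],[-0.06,-0.06,-0.06],0]]' 10; python3 -m pendant '[[[0,0,0],[-0.07,-0.07,0],0],[[0,0,0],[-0.07,-0.07,0],0],[[0,0,0],[-0.07,-0.07,0],0],[[0,0,0],[-0.07,-0.07,0],0],[[0,0,0],[-0.07,-0.07,0],0]]'
```

```text
t: 0.6
ee_pos: [0.1868, 0.503, 0.302]
orientation: [-3.141, -0.001, 2.862]
force: [0.3, -0.8, -0.7]
grip_width: 0.057
grasp_force: 0.0
t: 1.1
ee_pos: [0.283, 0.3278, 0.3018]
orientation: [-3.141, -0.0, 2.86]
force: [0.8, 0.3, -0.2]
grip_width: 0.0173
grasp_force: 0.0
```

```bash
python3 -m pendant '[[[0,0,0],[-0.07,-0.06,0],0],[[0,0,0],[-0.07,-0.06,0],0],[[0,0,0],[-0.07,-0.06,0],0],[[0,0,0],[-0.07,-0.06,0],0],[[0,0,0],[-0.07,-0.06,0],0]]'; python3 -m pendant '[[[0,0,0],[-0.07,-0.06,0],0],[[0,0,0],[-0.07,-0.06,0],0],[[0,0,0],[-0.07,-0.06,0],0],[[0,0,0],[-0.07,-0.06,0],0],[[0,0,0],[0,0,0],0]]'
python3 - <<'E'
from h import *
s=ctrl.sense();d=np.array([.496,-.0005])-s["ee_pos"][:2];a=s["orientation"][2];print(s["ee_pos"],a)
print("tool x,y /0.4",(d@[np.cos(a),np.sin(a)])/.4,(d@[np.sin(a),-np.cos(a)])/.4)
E
```

```text
t: 1.6
ee_pos: [0.3842, 0.1738, 0.3018]
orientation: [-3.142, -0.0, 2.86]
force: [-0.2, 0.1, 0.3]
grip_width: 0.0008
grasp_force: 0.0
t: 2.1
ee_pos: [0.4667, 0.0484, 0.301]
orientation: [-3.14, -0.0, 2.855]
force: [-0.3, 1.0, -0.8]
grip_width: 0.0002
grasp_force: 0.0
[0.46670664 0.04836873 0.30097404] 2.854953249468634
tool x,y /0.4 -0.1047871108955651 -0.09648185278794852
```

```bash
python3 -m pendant '[[[0,0,0],[-0.05,-0.05,0],0],[[0,0,0],[-0.055,-0.046,0.05],0],[[0,0,0],[0,0,0.12],0],[[0,0,0],[0,0,0.12],0],[[0,0,0],[0,0,0.12],0]]'; python3 -m pendant '[[[0,0,0],[0,0,0.06],0],[[0,0,0],[0,0,0.05],0],[[0,0,0],[0,0,0],0],[[0,0,0],[0,0,0],0],[[0,0,0],[0,0,0],0]]'
python3 - <<'E'
from h import *
t=ctrl.camera("top")[:,:,::-1];s=ctrl.camera("side")[:,:,::-1]
a=cv2.resize(t[120:228,255:335],None,fx=5,fy=5,interpolation=cv2.INTER_CUBIC)
b=cv2.resize(s[150:220,185:300],None,fx=3.4,fy=3.4,interpolation=cv2.INTER_CUBIC)
o=np.zeros((540,800,3),np.uint8);o[:,:400]=a;o[:b.shape[0],405:405+b.shape[1]]=b[:, :395]
cv2.imwrite("pics/z2.png",o);print(ctrl.sense()["ee_pos"],ctrl.sense()["force"])
E
```

```text
t: 2.6
ee_pos: [0.4939, 0.0038, 0.1365]
orientation: [3.141, 0.0, 2.86]
force: [1.1, -0.2, -0.8]
grip_width: 0.0005
grasp_force: 0.0
t: 3.1
ee_pos: [0.4955, 0.0034, 0.0954]
orientation: [3.141, 0.002, 2.86]
force: [-0.2, -0.1, -0.9]
grip_width: 0.0004
grasp_force: 0.0
[0.49548239 0.00331007 0.09543708] [-0.834916   -0.59163676 -0.00666031]
```

View pics/z2.png

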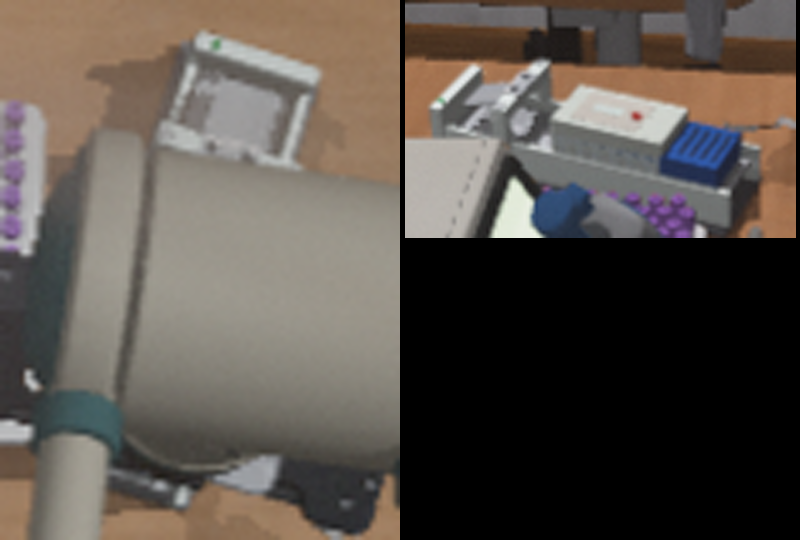

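The top view is now covered by the arm. The side crop shows a clear deck at (700,150) and a grey object near (705,40). I'll project the TCP to check against it.

```bash
python3 - <<'E'
from h import *
p=ctrl.sense()["ee_pos"];print(p)
m=ctrl.camera_model("side");T=np.linalg.inv(m["world_from_camera"])
for q in (p,p+[0,0,.1],(.496,-.0005,.048)):
    print(cv2.projectPoints(np.array([q],float),cv2.Rodrigues(T[:3,:3])[0],T[:3,3],m["K"],m["distortion"])[0].ravel())
s=ctrl.camera("side")[:,:,::-1];cv2.imwrite("pics/s3.png",cv2.resize(s[60:260,160:420],None,fx=3,fy=3))
E
```

```text
[0.49548239 0.00331007 0.09543708]
[273.14436827 175.35747241]
[273.61754907 135.65881136]
[272.82991953 191.82165949]
```

View pics/s3.png

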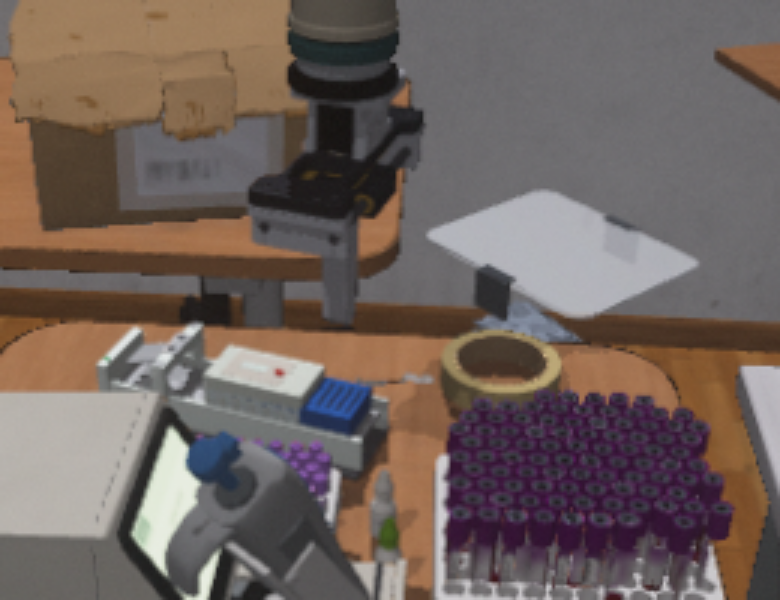

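The fingertips are at crop (340,322), i.e. px (273,167), in line with the deck but looking somewhat higher than reported. I'll centre and descend, watching the force.

```bash
python3 -m pendant '[[[0,0,0],[-0.01,-0.011,0.02],0],[[0,0,0],[0,0,0.03],0],[[0,0,0],[0,0,0.03],0],[[0,0,0],[0,0,0.02],0],[[0,0,0],[0,0,0],0]]'; python3 -m pendant '[[[0,0,0],[0,0,0.01],0],[[0,0,0],[0,0,0.01],0],[[0,0,0],[0,0,0],0],[[0,0,0],[0,0,0],0],[[0,0,0],[0,0,0],0]]'
```

```text
t: 3.75
ee_pos: [0.4955, -0.0019, 0.0522]
orientation: [-3.141, -0.004, 2.86]
force: [-0.0, 0.2, -0.9]
grip_width: 0.0004
grasp_force: 0.0
t: 4.25
ee_pos: [0.4973, -0.0021, 0.0463]
orientation: [3.141, 0.001, 2.86]
force: [-0.5, 0.1, -0.8]
grip_width: 0.0007
grasp_force: 0.0
```

```bash
python3 -m pendant '[[[0,0,0],[0,0,0.01],0],[[0,0,0],[0,0,0.01],0],[[0,0,0],[0,0,0],0],[[0,0,0],[0,0,0],0],[[0,0,0],[0,0,0],0]]'
python3 - <<'E'
from h import *
p=ctrl.sense()["ee_pos"];print(p)
s=ctrl.camera("side")[:,:,::-1];cv2.imwrite("pics/s4.png",cv2.resize(s[130:230,190:330],None,fx=5,fy=5))
E
```

```text
t: 4.75
ee_pos: [0.4971, -0.002, 0.038]
orientation: [3.141, 0.0, 2.86]
force: [0.8, -0.7, -0.1]
grip_width: 0.0008
grasp_force: 0.0
[ 0.4970742  -0.00203814  0.03804929]
```

View pics/s4.png

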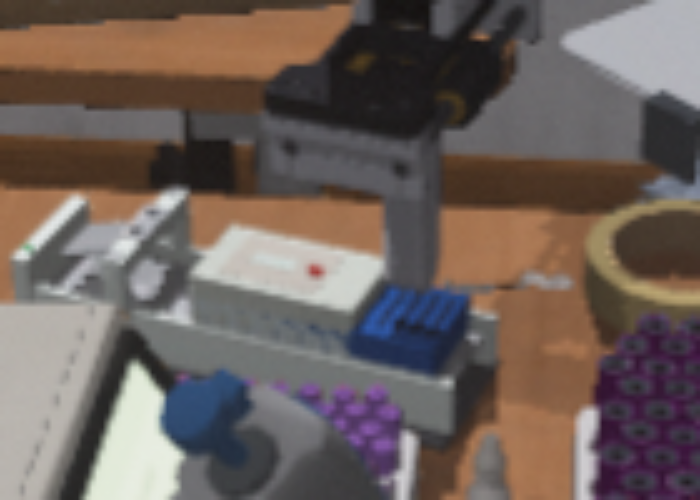

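The crop shows the finger tip at (412,290) with a shadow on the deck at (405,325), so the tip is still above the deck. I'll keep going down in small steps.

```bash
python3 -m pendant '[[[0,0,0],[0,0,0.01],0],[[0,0,0],[0,0,0],0],[[0,0,0],[0,0,0],0],[[0,0,0],[0,0,0],0],[[0,0,0],[0,0,0],0]]';  python3 -m pendant '[[[0,0,0],[0,0,0.01],0],[[0,0,0],[0,0,0],0],[[0,0,0],[0,0,0],0],[[0,0,0],[0,0,0],0],[[0,0,0],[0,0,0],0]]'
```

```text
t: 5.3
ee_pos: [0.4971, -0.0021, 0.0341]
orientation: [3.142, 0.0, 2.86]
force: [-1.5, -0.1, 0.8]
grip_width: 0.0006
grasp_force: 0.0
t: 5.8
ee_pos: [0.4971, -0.002, 0.0301]
orientation: [3.141, 0.0, 2.86]
force: [-0.8, -0.2, -0.4]
grip_width: 0.0003
grasp_force: 0.0
```

```bash
python3 -m pendant '[[[0,0,0],[0,0,0.01],0],[[0,0,0],[0,0,0],0],[[0,0,0],[0,0,0],0],[[0,0,0],[0,0,0],0],[[0,0,0],[0,0,0],0]]'; python3 - <<'E'
from h import *
print(ctrl.sense()["ee_pos"])
s=ctrl.camera("side")[:,:,::-1];cv2.imwrite("pics/s5.png",cv2.resize(s[155:215,240:320],None,fx=9,fy=9,interpolation=cv2.INTER_CUBIC))
E
```

```text
t: 6.3
ee_pos: [0.4971, -0.0021, 0.0261]
orientation: [3.141, 0.0, 2.86]
force: [-0.1, 0.0, -0.3]
grip_width: 0.0007
grasp_force: 0.0
[ 0.4971105  -0.00206837  0.02609093]
```

View pics/s5.png

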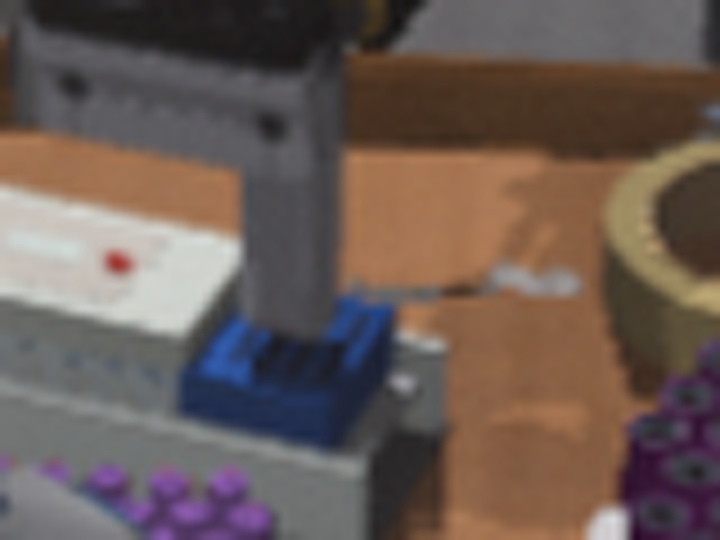

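The finger is just above the middle of the deck, with its tip at crop (290,335), its shadow directly beneath and the step to its left. Now I'll press.

```bash
python3 -m pendant '[[[0,0,0],[0,0,0.01],0],[[0,0,0],[0,0,0],0],[[0,0,0],[0,0,0],0],[[0,0,0],[0,0,0],0],[[0,0,0],[0,0,0],0]]'; python3 -m pendant '[[[0,0,0],[0,0,0.01],0],[[0,0,0],[0,0,0],0],[[0,0,0],[0,0,0],0],[[0,0,0],[0,0,0],0],[[0,0,0],[0,0,0],0]]'
```

```text
t: 6.85
ee_pos: [0.4976, -0.0021, 0.0224]
orientation: [3.141, 0.001, 2.86]
force: [0.8, -0.5, 4.5]
grip_width: 0.0005
grasp_force: 2.5
t: 7.35
ee_pos: [0.4976, -0.0021, 0.0186]
orientation: [3.141, 0.001, 2.86]
force: [-0.6, -0.5, 7.2]
grip_width: 0.0005
grasp_force: 3.6
```

```bash
python3 -m pendant '[[[0,0,0],[0,0,0.01],0],[[0,0,0],[0,0,0.01],0],[[0,0,0],[0,0,0],0],[[0,0,0],[0,0,0],0],[[0,0,0],[0,0,0],0]]'
```

```text
t: 7.85
ee_pos: [0.4976, -0.0021, 0.0124]
orientation: [3.141, 0.002, 2.86]
force: [-4.5, 0.9, 22.7]
grip_width: 0.0005
grasp_force: 11.0
```

```bash
python3 -m pendant '[[[0,0,0],[0,0,-0.006],0],[[0,0,0],[-0.0125,0,0],0],[[0,0,0],[-0.0125,0,0],0],[[0,0,0],[-0.0125,0,0],0],[[0,0,0],[0,0,0],0]]'; python3 -m pendant '[[[0,0,0],[-0.0125,0,0],0],[[0,0,0],[-0.0125,0,0],0],[[0,0,0],[-0.0125,0,0],0],[[0,0,0],[-0.0125,0,0],0],[[0,0,0],[0,0,0],0]]'
```

```text
t: 8.35
ee_pos: [0.5032, -0.0041, 0.0126]
orientation: [-3.141, -0.016, 2.859]
force: [-13.8, 4.6, 20.6]
grip_width: 0.0004
grasp_force: 10.6
t: 8.85
ee_pos: [0.5238, -0.01, 0.0127]
orientation: [-3.141, -0.013, 2.86]
force: [-10.5, 2.2, 19.7]
grip_width: 0.0005
grasp_force: 9.4
```

```bash
python3 -m pendant '[[[0,0,0],[-0.0125,0,-0.004],0],[[0,0,0],[-0.0125,0,0],0],[[0,0,0],[-0.0125,0,0],0],[[0,0,0],[-0.0125,0,0],0],[[0,0,0],[0,0,0],0]]'; python3 -m pendant '[[[0,0,0],[-0.0125,0,0],0],[[0,0,0],[-0.0125,0,0],0],[[0,0,0],[-0.0125,0,0],0],[[0,0,0],[-0.0125,0,0],0],[[0,0,0],[0,0,0],0]]'
```

```text
t: 9.35
ee_pos: [0.5462, -0.0164, 0.0138]
orientation: [-3.141, -0.008, 2.86]
force: [-6.2, 1.5, 9.7]
grip_width: 0.0005
grasp_force: 5.1
t: 9.85
ee_pos: [0.5651, -0.022, 0.0137]
orientation: [-3.141, -0.008, 2.86]
force: [-6.2, 1.2, 9.4]
grip_width: 0.0006
grasp_force: 4.7
```

```bash
python3 -m pendant '[[[0,0,0],[-0.0125,0,0.001],0],[[0,0,0],[-0.0125,0,0],0],[[0,0,0],[-0.0125,0,0],0],[[0,0,0],[-0.0125,0,0],0],[[0,0,0],[0,0,0],0]]'; python3 - <<'E'
from h import *
t=ctrl.camera("top")[:,:,::-1];s=ctrl.camera("side")[:,:,::-1]
a=cv2.resize(t[120:228,255:335],None,fx=4,fy=4,interpolation=cv2.INTER_CUBIC)
b=cv2.resize(s[155:215,195:290],None,fx=5,fy=5,interpolation=cv2.INTER_CUBIC)
o=np.zeros((440,800,3),np.uint8);o[:432,:320]=a;o[:b.shape[0],322:322+b.shape[1]]=b
cv2.imwrite("pics/z6.png",o)
E
```

```text
t: 10.35
ee_pos: [0.5836, -0.0273, 0.0131]
orientation: [-3.141, -0.01, 2.86]
force: [-6.6, 1.8, 9.5]
grip_width: 0.0005
grasp_force: 5.5
```

View pics/z6.png

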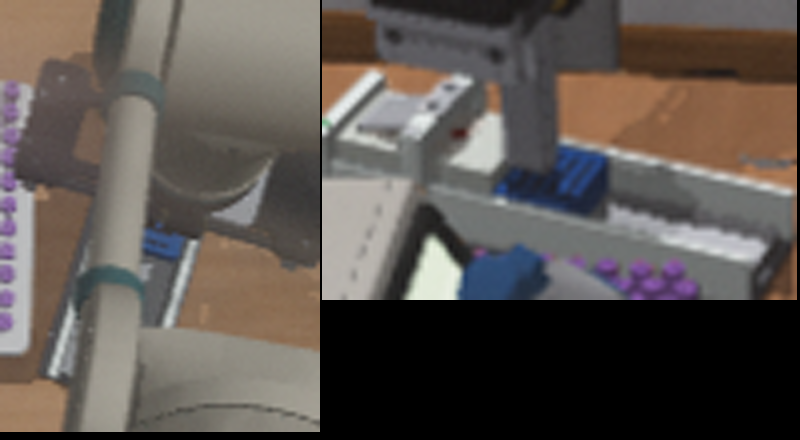

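The crop shows the nose under the bar, the leaf lifted near (395,110), the finger at (530,165) close behind the step and the gripper bracket above the bar. I'll push on gently to the stop.

```bash
python3 -m pendant '[[[0,0,0],[-0.0075,0,0],0],[[0,0,0],[-0.0075,0,0],0],[[0,0,0],[0,0,0],0],[[0,0,0],[0,0,0],0],[[0,0,0],[0,0,0],0]]'; python3 -m pendant '[[[0,0,0],[-0.0075,0,0],0],[[0,0,0],[-0.0075,0,0],0],[[0,0,0],[0,0,0],0],[[0,0,0],[0,0,0],0],[[0,0,0],[0,0,0],0]]'
```

```text
t: 10.95
ee_pos: [0.5855, -0.0279, 0.0128]
orientation: [-3.141, -0.016, 2.86]
force: [-11.5, 4.2, 12.8]
grip_width: 0.0007
grasp_force: 8.6
t: 11.45
ee_pos: [0.5853, -0.0278, 0.0129]
orientation: [-3.14, -0.028, 2.86]
force: [-20.7, 6.6, 20.7]
grip_width: 0.0009
grasp_force: 14.0
```

```bash
python3 -m pendant '[[[0,0,0],[0.01,0,0],0],[[0,0,0],[0.008,0,0],0],[[0,0,0],[0,0,-0.01],0],[[0,0,0],[0,0,-0.01],0],[[0,0,0],[0,0,0],0]]'; python3 -m pendant '[[[0,0,0],[0,0,-0.01],0],[[0,0,0],[0,0,-0.02],0],[[0,0,0],[0,0,-0.05],0],[[0,0,0],[0,0,-0.1],0],[[0,0,0],[0,0,-0.1],0]]'
```

```text
t: 11.95
ee_pos: [0.5855, -0.028, 0.0192]
orientation: [-3.141, -0.015, 2.86]
force: [-7.5, 2.8, -0.1]
grip_width: 0.0004
grasp_force: 3.7
t: 12.45
ee_pos: [0.5919, -0.0297, 0.1334]
orientation: [-3.141, -0.003, 2.86]
force: [0.5, -1.1, 0.1]
grip_width: 0.0008
grasp_force: 0.0
```

```bash
python3 -m pendant '[[[0,0,0],[0.1,0,-0.05],0],[[0,0,0],[0.1,0,0],0],[[0,0,0],[0.1,0,0],0],[[0,0,0],[0.1,0,0],0],[[0,0,0],[0.1,0,0],0]]'; python3 - <<'E'
from h import *
t=ctrl.camera("top")[:,:,::-1];s=ctrl.camera("side")[:,:,::-1]
a=cv2.resize(t[120:228,255:335],None,fx=4,fy=4,interpolation=cv2.INTER_CUBIC)
b=cv2.resize(s[155:215,195:290],None,fx=5,fy=5,interpolation=cv2.INTER_CUBIC)
o=np.zeros((440,800,3),np.uint8);o[:432,:320]=a;o[:b.shape[0],322:322+b.shape[1]]=b
cv2.imwrite("pics/z7.png",o)
E
```

```text
t: 12.95
ee_pos: [0.399, 0.0262, 0.1532]
orientation: [3.142, -0.001, 2.86]
force: [0.7, -0.3, 0.2]
grip_width: 0.0003
grasp_force: 0.0
```

View pics/z7.png

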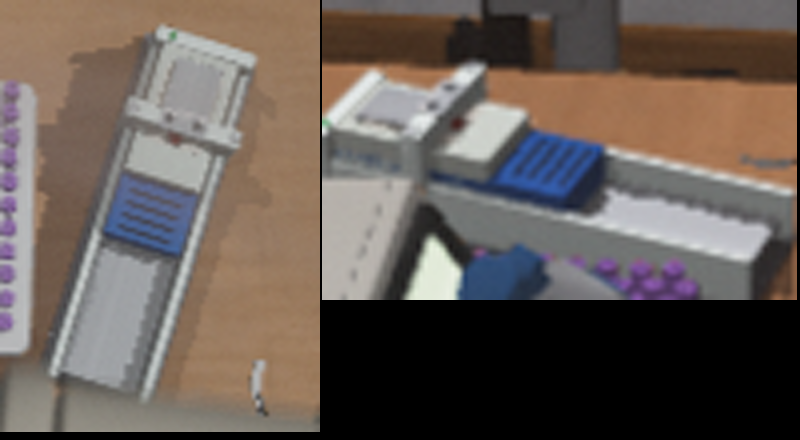

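The cartridge lies under the bar with the leaf flat on it; the step runs (120,172)-(200,195) and the deck rear edge (103,233)-(182,258). Now to measure the home position.

```bash
python3 - <<'E'
from h import *
u=np.array([.960,-.281]);v=np.array([.281,.960])
f=lambda x,y,z:ray("top",(x/4+255-.4,y/4+120-.4),z)
for n,q in dict(stepL=(120,171,.052),stepR=(199,194,.052),rearL=(103,233,.042),rearR=(182,257,.042),barL=(127,118,.065),barR=(238,153,.065),stopL=(158,42,.05),stopR=(250,68,.05),baseL=(52,373,.035),baseR=(148,399,.035)).items():
    p=f(*q);print(n,(p@u).round(4),(p@v).round(4))
t=ctrl.camera("top")[:,:,::-1];h=cv2.cvtColor(t,cv2.COLOR_RGB2HSV) if 0 else cv2.cvtColor(np.ascontiguousarray(t),cv2.COLOR_BGR2HSV)
m=cv2.inRange(h,(100,120,60),(130,255,255));m[:150]=0;m[225:]=0;m[:,:262]=0;m[:,315:]=0
r=cv2.minAreaRect(max(cv2.findContours(m,0,2)[0],key=cv2.contourArea));p=ray("top",r[0],.042);print(r,p@u,p@v)
E
```

```text
stepL 0.5776 0.1653
stepR 0.5782 0.1144
rearL 0.539 0.164
rearR 0.539 0.1126
barL 0.6079 0.1709
barR 0.6072 0.0996
stopL 0.6633 0.1656
stopR 0.6645 0.1058
baseL 0.4468 0.1691
baseR 0.4487 0.1074
((290.66064453125, 177.63278198242188), (18.781225204467773, 6.813919544219971), 23.629379272460938) 0.5470402583002071 0.13954541477098936
```

```bash
python3 -c "
from rig import ctrl
print(ctrl.close_job())"
```

```text
the job is handed in; nothing more can be done
None
```

The cartridge is loaded: it was pressed down, slid under the bridge to the end stop and released, the nose measures about 1 mm from the stop with the leaf lying on top, and the job is handed in (no verdict was returned).

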